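# Lay out stripped microscope optics on the service tray

## Task

Lay the stripped microscope optics out on the service tray for cleaning: stand the three objectives lens up in a straight, evenly spaced row between the nosepiece and the condenser, the red-ringed one next to the nosepiece, the yellow in the middle and the blue next to the condenser. Stand the eyepiece on the tray straight behind the yellow objective, on the side away from the robot, with the green dust cap fitted over its top. Set the optics down without dropping or tipping them, and leave the nosepiece, the condenser, the amber bottle and the blower where they stand.

Things in the scene. Friction and masses are not known exactly. Their poses are not given: they have to be found in the camera images.
- tray: steel service tray, fixed, 200 mm along its x (away from the robot) by 320 mm along its y (to the robot's left), rim 14 mm high with 3 mm walls, grey-blue liner whose top (the floor things stand on) is 6 mm above the bench. Origin: centre of its underside, on the bench. Yaw within 0.15 rad. In its frame nosepiece and condenser lie near x = -40 mm, y = +-120 mm
- nosepiece: silver triple nosepiece, loose, lying near one end of the tray (left or right differs): a low round dome 60 mm across, 32 mm high, three dark ports on top. About 40 mm nearer the robot than the tray's long centre line. Origin: centre of its underside; z up. It stays where it is
- condenser: black condenser, loose, near the other end of the tray, 240 mm from the nosepiece (so an even row of three has 60 mm between centres): stepped round body 58 mm across, 37 mm high, dark blue lens on top, short lever on its far side (reaching 42 mm from its axis, 10 mm up). Origin: centre of its underside; z up. It stays where it is
- objective_red: red-ringed microscope objective, loose, standing thread down and lens up: 38 mm tall; silver barrel 28 mm across from 4 to 24 mm above its foot, then a red cone (the colour shows from above as a ring) narrowing to a 16 mm nose with a dark lens; foot (thread) 20 mm across, 4 mm high; 50 to 125 g. Starts on the bench beside the tray. Origin: centre of its underside; z up
- objective_yellow: yellow-ringed microscope objective, loose, standing thread down and lens up: 44 mm tall; silver barrel 28 mm across from 4 to 30 mm above its foot, then a yellow cone (the colour shows from above as a ring) narrowing to a 16 mm nose with a dark lens; foot (thread) 20 mm across, 4 mm high; 50 to 125 g. Starts on the bench beside the tray. Origin: centre of its underside; z up
- objective_blue: blue-ringed microscope objective, loose, standing thread down and lens up: 50 mm tall; silver barrel 28 mm across from 4 to 36 mm above its foot, then a blue cone (the colour shows from above as a ring) narrowing to a 16 mm nose with a dark lens; foot (thread) 20 mm across, 4 mm high; 50 to 125 g. Starts on the bench beside the tray. Origin: centre of its underside; z up
- eyepiece: black eyepiece, loose, standing barrel down, eye lens up, 54 mm tall: silver barrel 30 mm across up to 22 mm, black ribbed head 38 mm across from 22 to 40 mm (grasp there), then a 30 mm eye end from 40 to 47 mm tapering to 22 mm at the top, dark lens; green line round the head; 50 to 105 g. Starts on the bench beside the tray. Origin: centre of its underside; z up
- dust_cap: bright green round dust cap, loose, lying open side down: 45 mm across, 16 mm tall, hollow below with a 39 mm bore 12 mm deep; 14 g. It goes over the eyepiece's 30 mm eye end and rests there with its rim 42 mm above the eyepiece's foot. Starts on the bench beside the tray. Origin: centre of its rim underneath; z up
- cleaner_bottle: small amber bottle with black cap, loose bystander, 32 mm across, 68 mm tall, standing on the bench among the loose parts. Origin: centre of its underside; leave it alone
- blower: grey rubber blower bulb with a thin upright nozzle, loose bystander, 56 mm across, 75 mm tall, standing on the bench beyond the tray. Origin: centre of its underside; leave it alone

How it is judged:
By the outcome, as a careful person would: the job done as asked, in the order asked, and still so for the second after the job is handed in, with the robot touching nothing.
It also fails if it takes over 106 s, if anything falls off the work surface, if the arm or the gripper's body presses on something with over 40 N, if the wrist force passes 120 N, or if a joint passes its speed limit or range.

## Robot

A 7-joint arm with a two-finger parallel gripper is mounted at the origin on the work surface. World frame = base frame: x ahead of the robot, y to its left, z up, the work surface at z = 0. Lengths are in m, angles in degrees, forces in N, time in s.
With the tool pointing down it reaches from about 0.425 to 0.875 m from the base axis. Payload 4.7 kg.
Tool frame: the origin (TCP) lies on the mounting face of the last link; the fingertips stand 182 mm ahead of it and the grasp point (between the pads) lies 164 mm ahead of it; z points along the fingers, y is the line along which they close (so a half turn about z gives the same grasp; the last joint's range is limited). The gripper opens to 87 mm and grips with 3 to 60 N. Pads are 19 mm wide; open, the fingers measure 117 mm over their backs; the gripper's body (75 mm by 190 mm) begins 51 mm behind the grasp point.
Start: joints at [77.527, 18.392, -4.016, 83.108, 1.295, 78.541, -3.26], TCP at [0.149, -0.633, 0.405] pointing down, gripper open.
Joint ranges: [-163.93, 163.93], [-17.29, 119.83], [-79.2, 71.16], [3.27, 140.29], [-89.18, 269.18], [5.43, 117.66], [-154.24, 154.24]. Speed limits (degrees/s): [147.25, 147.25, 180, 180, 180, 180, 180].

## Interface

Orientations are given as [roll, pitch, yaw] about the fixed x, y, z axes, in that order (R = Rz(yaw) Ry(pitch) Rx(roll)).
In Python, from cell import env gives the robot as it stands.
- The arm moves only by the tool servo_tool, never from a script. Its argument "plan" is a list of rows, each an object with "xyz": the shift along the tool's x, y, z in cm, a list of three; "twist": the turn, a rotation vector about the tool's x, y, z in degrees, a list of three; "jaw": the closure, from 0 (fully open) to 1 (shut). In form: [{"xyz": [x, y, z], "twist": [wx, wy, wz], "jaw": jaw}, ...]. A call has 1 to 10 rows; each row is the pose to reach, as a shift and turn from the pose commanded when the call began, along the tool's axes at that moment; what a row does not reach only later rows make up. A row lasts 1/12 s, in which the tool goes at most 41.7 mm and 7.16 degrees, less where a joint would pass 70% of its speed; a pose out of reach is approached as far as the arm can. A call with a gripper value outside its range is refused whole. The fingers move at their own pace and stop on an object; "newtons" is the grip in N (left out, the last holds). Time passes only in rows, so rows that repeat a pose let the fingers close. It gives the time, the measured TCP pose, the force, the opening and the grip force at its end, in the units of the state.
- env.get_obs(): the state, without advancing time (a new reading comes with each control period).
- env.read_camera(name): name is "side" or "top" or "wrist"; returns a dict with "img" (420x560x3 uint8, red, green, blue), "camera_matrix" (3x3 intrinsics, pixels), "R" (3x3) and "t" (3): a world point X has camera coordinates R X + t. Camera axes: x right, y down, z forward; pixel columns grow to the right and rows downward; lengths in m; the calibration is good to about 2 mm. A picture is of the moment at which its call begins. There is no depth.
- env.sign_off(): hands the job in; it is judged then, once.
The state is a dict: "time_s": time; "qpos": joint angles; "joint_velocities": joint speeds; "effort": joint torques, N m; "tool_pos": TCP position; "tool_rot": TCP orientation; "force": force on the tool from outside, world axes, zero at the start; "wrist_torque": the same for the moment, N m; "grip_width": finger opening in m; "grasp_force": force on a finger pad.
Only numpy, scipy, OpenCV 4.12 (cv2) and the standard library are available. Lean on these libraries where they do the work, as an engineer would, in place of code of your own. Each camera call takes 0.05 s, during which the arm holds its last target. There are 200 camera calls.

## Working session

There is one attempt and no reset: what is moved stays moved. The work goes in short steps, Python scripts to look and compute and a tool call to move; the robot and the scene stay as the last step left them, time stands still between calls to the robot, and variables do not carry over. Pictures are saved under pics/ and viewed, at most 14 in all, crops included, and the job is handed in when it is done.

Besides the shell and the picture viewer there is one more tool, called after "Request:" as name([rows], argument=value, ...), one row to a line, values as JSON. servo_tool: Moves the arm, as the interface text tells. Its arguments: {"type":"object","properties":{"plan":{"type":"array","items":{"type":"object","properties":{"xyz":{"type":"array","items":{"type":"number"}},"twist":{"type":"array","items":{"type":"number"}},"jaw":{"type":"number"}}}},"newtons":{"type":"number"}},"required":["plan"]}

```bash
mkdir -p pics; ls
python3 - <<'E'
from cell import env
import cv2,numpy as np
o=env.get_obs();print({k:np.round(v,3) for k,v in o.items()})
for n in ["top","side"]:
    c=env.read_camera(n);cv2.imwrite(f"pics/{n}0.png",c["img"][:,:,::-1])
    print(n,np.round(c["camera_matrix"],1).tolist(),np.round(c["R"],4).tolist(),np.round(c["t"],4).tolist(),np.round(-c["R"].T@c["t"],3))
E
```

```text
pics
{'time_s': np.float64(0.0), 'qpos': array([77.527, 18.44 , -4.014, 83.175,  1.296, 78.541, -3.262]), 'joint_velocities': array([-0.06 , -0.031,  0.022,  0.063, -0.028,  0.142,  0.012]), 'effort': array([-0.0000e+00, -4.9129e+01, -4.0500e-01, -3.1252e+01, -6.4000e-02,
        4.4000e-02,  0.0000e+00]), 'tool_pos': array([ 0.149, -0.632,  0.404]), 'tool_rot': array([-1.79889e+02,  8.00000e-03,  1.32810e+01]), 'force': array([-0.107,  0.144, -0.919]), 'wrist_torque': array([-0.009, -0.038, -0.022]), 'grasp_force': np.float64(0.0), 'grip_width': np.float64(0.087)}
top [[384.3, 0.0, 283.3], [0.0, 384.3, 213.7], [0.0, 0.0, 1.0]] [[0.0169, -0.9999, -0.0014], [-0.9706, -0.0161, -0.2401], [0.2401, 0.0054, -0.9707]] [-0.0065, 0.5783, 0.7906] [ 0.372 -0.001  0.906]
side [[395.8, 0.0, 278.3], [0.0, 395.8, 211.0], [0.0, 0.0, 1.0]] [[0.777, -0.6291, -0.0227], [-0.3516, -0.4037, -0.8447], [0.5222, 0.6643, -0.5348]] [-0.4654, 0.2234, 0.6379] [ 0.107 -0.626  0.519]
```

View pics/top0.png

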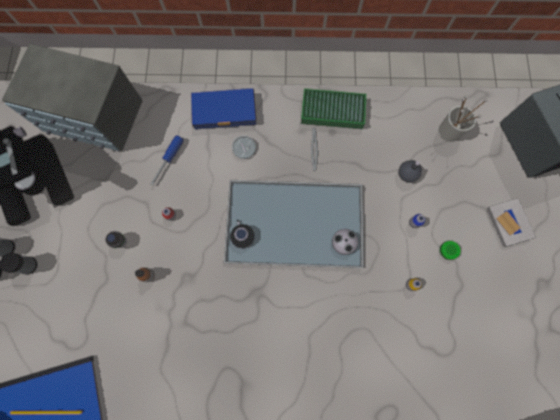

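View pics/side0.png

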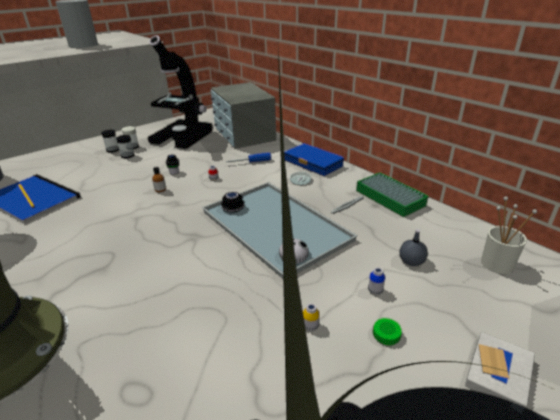

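```bash
cat > h.py <<'E'
from cell import env
import cv2,numpy as np
from scipy.spatial.transform import Rotation as Ro
def cast(c,uv,z):
    """pixel -> world point on plane z"""
    d=c["R"].T@np.linalg.inv(c["camera_matrix"])@np.array([uv[0],uv[1],1.]);p=-c["R"].T@c["t"]
    return p+d*(z-p[2])/d[2]
def proj(c,X):
    q=c["camera_matrix"]@(c["R"]@np.asarray(X)+c["t"]);return q[:2]/q[2]
HSV={"red":((170,110,60),(6,255,255)),"yellow":((18,130,90),(34,255,255)),"blue":((110,130,60),(128,255,255)),
"green":((50,140,70),(70,255,255)),"dark":((0,0,0),(179,255,62))}
def mask(img,col):
    h=cv2.cvtColor(img,cv2.COLOR_RGB2HSV);a,b=HSV[col]
    if a[0]>b[0]: return cv2.inRange(h,a,(179,)+b[1:])|cv2.inRange(h,(0,)+a[1:],b)
    return cv2.inRange(h,a,b)
def blobs(img,col,roi=None,amin=8):
    m=mask(img,col)
    if roi is not None:
        r=np.zeros_like(m);r[roi[1]:roi[3],roi[0]:roi[2]]=255;m&=r
    n,_,s,ce=cv2.connectedComponentsWithStats(m)
    return sorted([(int(s[i,4]),ce[i].round(1).tolist(),s[i,:4].tolist()) for i in range(1,n) if s[i,4]>=amin],reverse=True)
def go(xy,z,yaw):
    """shift (cm) and twist about tool z for grasp point at xy,z with tool yaw"""
    o=env.get_obs();R=Ro.from_euler("xyz",o["tool_rot"],degrees=True)
    T=Ro.from_euler("xyz",[180,0,yaw],degrees=True)
    d=R.inv().apply(np.array([*xy,z+.164])-o["tool_pos"])*100
    return d.round(2),(R.inv()*T).as_rotvec(degrees=True).round(1)
E
python3 - <<'E'
from h import *
c=env.read_camera("top");im=c["img"]
for n,roi,z in [("red",(150,195,185,235),.032),("yellow",(395,265,430,300),.038),("blue",(400,205,435,235),.043),("green",(430,235,470,265),.013),("dark",(95,220,135,260),.04),("dark",(395,155,425,185),.03),("dark",(225,220,258,252),.035),("dark",(130,260,155,285),.06)]:
    b=blobs(im,n,roi)[:3]
    for s in b: print(n,s,cast(c,s[1],z).round(4))
# nosepiece ports
print("ports",[(b,cast(c,b[1],.036).round(3)) for b in blobs(im,"dark",(328,225,362,258),4)])
# tray liner
h=cv2.cvtColor(im,cv2.COLOR_RGB2HSV);print(h[200,290],h[250,290],h[300,300])
m=cv2.inRange(h,(85,40,60),(110,140,200));m[:170]=0;m[280:]=0;m[:,:210]=0;m[:,380:]=0
k=max(cv2.findContours(m,0,2)[0],key=cv2.contourArea);r=cv2.minAreaRect(k);bx=cv2.boxPoints(r)
print(r);P=[cast(c,p,.006) for p in bx];print(np.round(P,3),np.mean(P,0))
cv2.imwrite("pics/crop.png",cv2.resize(im[150:300,90:480],None,fx=2,fy=2,interpolation=cv2.INTER_CUBIC)[:,:,::-1])
w=env.read_camera("wrist");cv2.imwrite("pics/w0.png",w["img"][:,:,::-1]);print(w["camera_matrix"].round(1).tolist(),(-w["R"].T@w["t"]).round(3),w["R"].round(3).tolist())
E
```

```text
red (33, [168.5, 215.2], [163, 210, 10, 9]) [0.5797 0.2723 0.032 ]
yellow (51, [412.1, 284.6], [409, 279, 10, 11]) [ 0.4286 -0.2858  0.038 ]
blue (34, [416.3, 221.1], [413, 216, 10, 9]) [ 0.5726 -0.303   0.043 ]
green (265, [450.0, 249.9], [441, 241, 19, 18]) [ 0.5117 -0.3876  0.013 ]
dark (154, [117.0, 239.9], [107, 233, 18, 14]) [0.5178 0.3823 0.04  ]
dark (21, [415.3, 167.0], [412, 165, 9, 5]) [ 0.71  -0.314  0.03 ]
dark (243, [243.2, 237.2], [231, 225, 23, 23]) [0.5298 0.0948 0.035 ]
dark (38, [139.6, 272.9], [136, 270, 8, 6]) [0.4423 0.3152 0.06  ]
ports [((19, [337.8, 237.8], [336, 236, 5, 5]), array([ 0.532, -0.123,  0.036])), ((18, [351.3, 234.1], [349, 232, 5, 5]), array([ 0.541, -0.154,  0.036])), ((18, [348.4, 247.9], [346, 246, 5, 5]), array([ 0.509, -0.146,  0.036]))]
[101  39 136] [104  38 136] [ 15  13 155]
((301.3824157714844, 226.02944946289062), (16.249887466430664, 15.279744148254395), 75.96376037597656)
[[ 0.579 -0.018  0.006]
 [ 0.589 -0.053  0.006]
 [ 0.55  -0.063  0.006]
 [ 0.541 -0.027  0.006]] [ 0.56460861 -0.04016114  0.006     ]
[[290.8, 0.0, 279.4], [0.0, 290.8, 212.3], [0.0, 0.0, 1.0]] [ 0.213 -0.618  0.384] [[0.229, -0.973, 0.0], [-0.944, -0.222, 0.242], [-0.236, -0.056, -0.97]]
```

View pics/w0.png

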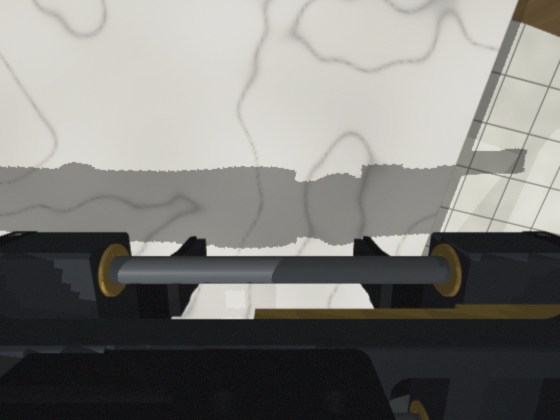

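The top view shows red (168,213), eyepiece (115,240) and bottle (145,274) on the left. Yellow (412,285), blue (416,221), cap (450,250) and blower (410,172) are on the right, with the nosepiece at (345,241) and the condenser at (242,235). The wrist camera looks along tool +x, over the fingers. I'll move to a closer view of the right-hand parts.

Request:
servo_tool([
  {"xyz":[29.3,-6.4,0],"twist":[0,0,-76.7],"jaw":0},
  {"xyz":[29.3,-6.4,0],"twist":[0,0,-76.7],"jaw":0},
  {"xyz":[29.3,-6.4,0],"twist":[0,0,-76.7],"jaw":0},
  {"xyz":[29.3,-6.4,0],"twist":[0,0,-76.7],"jaw":0},
  {"xyz":[29.3,-6.4,0],"twist":[0,0,-76.7],"jaw":0},
  {"xyz":[29.3,-6.4,0],"twist":[0,0,-76.7],"jaw":0},
  {"xyz":[29.3,-6.4,0],"twist":[0,0,-76.7],"jaw":0},
  {"xyz":[29.3,-6.4,0],"twist":[0,0,-76.7],"jaw":0},
  {"xyz":[29.3,-6.4,0],"twist":[0,0,-76.7],"jaw":0},
  {"xyz":[29.3,-6.4,0],"twist":[0,0,-76.7],"jaw":0},
])

```text
time_s: 1.03
tool_pos: [0.4215, -0.5017, 0.4044]
tool_rot: [-180.0, -0.0, 85.5]
force: [-1.0, -0.9, -0.0]
grip_width: 0.0868
grasp_force: 0.0
```

Run:
```python
from h import *
o=env.get_obs();print(o["tool_pos"].round(3),o["tool_rot"].round(2))
w=env.read_camera("wrist");cv2.imwrite("pics/w1.png",w["img"][:,:,::-1])
for n,z in [("yellow",.037),("blue",.043),("green",.016)]:
    for s in blobs(w["img"],n,(0,0,560,330))[:3]: print(n,s,cast(w,s[1],z).round(4))
print(go((.4,-.5),.23,90))
```

```text
[ 0.421 -0.502  0.404] [-1.7999e+02 -4.0000e-02  8.5460e+01]
yellow (2045, [407.4, 311.2], [256, 305, 282, 14]) [ 0.5807 -0.6743  0.037 ]
yellow (355, [454.2, 270.5], [443, 245, 18, 51]) [ 0.6396 -0.6194  0.037 ]
yellow (212, [269.6, 13.8], [259, 4, 21, 18]) [ 0.4269 -0.3086  0.037 ]
blue (239, [404.6, 11.7], [397, 0, 20, 22]) [ 0.5659 -0.32    0.043 ]
blue (55, [417.7, 209.8], [406, 201, 22, 16]) [ 0.5868 -0.5325  0.043 ]
blue (30, [384.7, 219.2], [381, 213, 9, 13]) [ 0.5471 -0.5411  0.043 ]
green (1148, [344.8, 93.7], [327, 74, 37, 40]) [ 0.5083 -0.3909  0.016 ]
(array([ 0.09, -2.06,  1.03]), array([-0. , -0. , -4.3]))
```

View pics/w1.png

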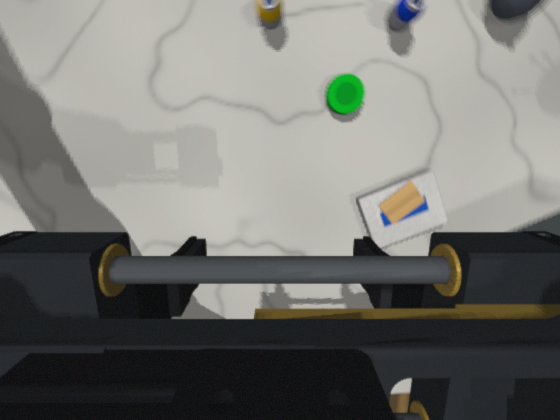

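The view shows the cap at (345,94), with yellow (268,10) and blue (407,10) cut by the top edge. I'll take three more looks along +y while travelling towards red.

Request:
servo_tool([
  {"xyz":[10.4,4.2,0],"twist":[0,0,-4.5],"jaw":0},
  {"xyz":[10.4,4.2,0],"twist":[0,0,-4.5],"jaw":0},
  {"xyz":[10.4,4.2,0],"twist":[0,0,-4.5],"jaw":0},
  {"xyz":[10.4,4.2,0],"twist":[0,0,-4.5],"jaw":0},
  {"xyz":[10.4,4.2,0],"twist":[0,0,-4.5],"jaw":0},
])

```text
time_s: 1.5
tool_pos: [0.4721, -0.401, 0.4051]
tool_rot: [180.0, 0.0, 89.5]
force: [-0.8, -1.5, -0.0]
grip_width: 0.0874
grasp_force: 0.0
```

```bash
cat >> h.py <<'E'
def snap(name,cols=()):
    o=env.get_obs();print(o["time_s"].round(2),o["tool_pos"].round(4),o["tool_rot"].round(2))
    w=env.read_camera("wrist");cv2.imwrite(f"pics/{name}.png",w["img"][:,:,::-1])
    np.savez(f"pics/{name}.npz",**w)
    for n,z in cols:
        for s in blobs(w["img"],n,(0,0,560,235),40)[:3]: print(n,s,cast(w,s[1],z).round(4))
    return w
E
python3 -c "
from h import *
snap('w2',[('yellow',.037),('blue',.043),('green',.016)])"
```

```text
Traceback (most recent call last):
  File "h.py", line 29, in snap
    o=env.get_obs();print(o["time_s"].round(2),o["tool_pos"].round(4),o["tool_rot"].round(2))
                          ^^^^^^^^^^^^^^^^^
AttributeError: 'float' object has no attribute 'round'
```

Request:
servo_tool([
  {"xyz":[13,6,0],"twist":[0,0,0],"jaw":0},
  {"xyz":[13,6,0],"twist":[0,0,0],"jaw":0},
  {"xyz":[13,6,0],"twist":[0,0,0],"jaw":0},
  {"xyz":[13,6,0],"twist":[0,0,0],"jaw":0},
  {"xyz":[13,6,0],"twist":[0,0,0],"jaw":0},
  {"xyz":[13,6,0],"twist":[0,0,0],"jaw":0},
])

```text
time_s: 2.0
tool_pos: [0.5321, -0.2743, 0.4047]
tool_rot: [-180.0, 0.1, 89.3]
force: [-0.2, -0.4, 0.4]
grip_width: 0.0873
grasp_force: 0.0
```

```bash
python3 -c "
from h import *
snap('w3',[('dark',.036)])"
```

```text
Traceback (most recent call last):
  File "h.py", line 29, in snap
    o=env.get_obs();print(o["time_s"].round(2),o["tool_pos"].round(4),o["tool_rot"].round(2))
                          ^^^^^^^^^^^^^^^^^
AttributeError: 'float' object has no attribute 'round'
```

Request:
servo_tool([
  {"xyz":[24,0,0],"twist":[0,0,0],"jaw":0},
  {"xyz":[24,0,0],"twist":[0,0,0],"jaw":0},
  {"xyz":[24,0,0],"twist":[0,0,0],"jaw":0},
  {"xyz":[24,0,0],"twist":[0,0,0],"jaw":0},
  {"xyz":[24,0,0],"twist":[0,0,0],"jaw":0},
  {"xyz":[24,0,0],"twist":[0,0,0],"jaw":0},
  {"xyz":[24,0,0],"twist":[0,0,0],"jaw":0},
  {"xyz":[24,0,0],"twist":[0,0,0],"jaw":0},
])

```text
time_s: 2.67
tool_pos: [0.5348, -0.0345, 0.405]
tool_rot: [180.0, 0.1, 89.4]
force: [-0.0, -0.8, -0.9]
grip_width: 0.0873
grasp_force: 0.0
```

```bash
python3 -c "
from h import *
snap('w4',[('dark',.043)])
a,b=[cv2.imread(f'pics/w{i}.png')[:250] for i in (3,4)]
cv2.imwrite('pics/v34.png',np.vstack([a,b]))"
```

```text
Traceback (most recent call last):
  File "h.py", line 29, in snap
    o=env.get_obs();print(o["time_s"].round(2),o["tool_pos"].round(4),o["tool_rot"].round(2))
                          ^^^^^^^^^^^^^^^^^
AttributeError: 'float' object has no attribute 'round'
```

```bash
sed -i 's/o\["time_s"\].round(2)/round(float(o["time_s"]),2)/' h.py; python3 -c "
from h import *
snap('w4',[('dark',.043)])"
```

```text
2.67 [ 0.5348 -0.0345  0.405 ] [1.7997e+02 7.0000e-02 8.9360e+01]
dark (1258, [278.5, 82.3], [255, 54, 48, 53]) [0.5356 0.0899 0.043 ]
dark (304, [498.2, 233.1], [432, 231, 123, 4]) [ 0.8047 -0.0858  0.043 ]
dark (256, [64.6, 233.4], [7, 232, 121, 3]) [ 0.2697 -0.0797  0.043 ]
```

Request:
servo_tool([
  {"xyz":[20,3,0],"twist":[0,0,0],"jaw":0},
  {"xyz":[20,3,0],"twist":[0,0,0],"jaw":0},
  {"xyz":[20,3,0],"twist":[0,0,0],"jaw":0},
  {"xyz":[20,3,0],"twist":[0,0,0],"jaw":0},
  {"xyz":[20,3,0],"twist":[0,0,0],"jaw":0},
  {"xyz":[20,3,0],"twist":[0,0,0],"jaw":0},
  {"xyz":[20,3,0],"twist":[0,0,0],"jaw":0},
])

```text
time_s: 3.3
tool_pos: [0.5677, 0.1651, 0.404]
tool_rot: [-179.9, -0.0, 89.4]
force: [0.5, -0.3, -0.3]
grip_width: 0.0871
grasp_force: 0.0
```

```bash
python3 -c "
from h import *
snap('w5',[('red',.031),('dark',.045)])
a,b=[cv2.imread(f'pics/w{i}.png')[:250] for i in (4,5)]
cv2.imwrite('pics/v45.png',np.vstack([a,b]))"
```

```text
3.3 [0.5677 0.1651 0.404 ] [-179.94   -0.     89.38]
red (269, [294.3, 100.9], [284, 88, 23, 25]) [0.5859 0.2722 0.031 ]
dark (317, [255.7, 229.7], [237, 223, 38, 12]) [0.5383 0.1233 0.045 ]
dark (311, [491.5, 231.8], [432, 212, 121, 23]) [0.8261 0.1174 0.045 ]
dark (296, [153.9, 56.6], [144, 47, 21, 20]) [0.4365 0.3163 0.045 ]
```

View pics/v45.png

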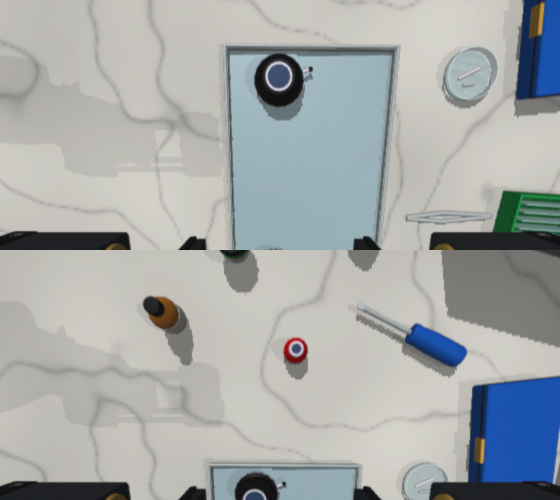

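The upper half shows the condenser lens at (278,76). The lower half shows red at (295,99), the bottle at (157,60) and the eyepiece at the top edge (236,0). I'll compute the lens centres.

```bash
cat >> h.py <<'E'
HSV["lens"]=((105,60,40),(125,200,150))
def lens(name,roi,z):
    w=dict(np.load(f"pics/{name}.npz"));b=blobs(w["img"],"lens",roi)[:2]
    for s in b: print(name,s,cast(w,s[1],z).round(4))
E
python3 - <<'E'
from h import *
w=np.load("pics/w5.npz")["img"];h=cv2.cvtColor(w,cv2.COLOR_RGB2HSV);print(h[99,296],h[98,294]);
w=np.load("pics/w4.npz")["img"];h=cv2.cvtColor(w,cv2.COLOR_RGB2HSV);print(h[76,278])
lens("w5",(275,80,320,120),.038);lens("w4",(250,50,310,110),.043)
print(go((.582,.2715),.2,90))
E
```

```text
[109 114 101] [108 114 103]
[110 109 108]
w5 (59, [296.0, 98.1], [292, 94, 9, 9]) [0.5874 0.2742 0.038 ]
w4 (382, [278.3, 75.6], [268, 65, 22, 23]) [0.5355 0.0966 0.043 ]
(array([10.86,  1.25,  3.98]), array([-0.1,  0.1, -0.8]))
```

Request:
servo_tool([
  {"xyz":[10.9,1.9,9],"twist":[0,0,-0.6],"jaw":0.2},
  {"xyz":[10.9,1.9,9],"twist":[0,0,-0.6],"jaw":0.2},
  {"xyz":[10.9,1.9,9],"twist":[0,0,-0.6],"jaw":0.2},
  {"xyz":[10.9,1.9,9],"twist":[0,0,-0.6],"jaw":0.2},
  {"xyz":[10.9,1.9,9],"twist":[0,0,-0.6],"jaw":0.2},
  {"xyz":[10.9,1.9,9],"twist":[0,0,-0.6],"jaw":0.2},
])

```text
time_s: 3.85
tool_pos: [0.5881, 0.2717, 0.3134]
tool_rot: [-179.9, 0.2, 89.8]
force: [0.1, -0.9, 0.1]
grip_width: 0.0702
grasp_force: 0.0
```

```bash
python3 -c "
from h import *
snap('w6',[('red',.031),('dark',.05)])
lens('w6',(200,100,360,250),.038)"
```

```text
3.85 [0.5881 0.2717 0.3134] [-1.7989e+02  1.5000e-01  8.9810e+01]
red (388, [278.9, 202.3], [265, 191, 29, 29]) [0.5874 0.2794 0.031 ]
dark (4448, [524.7, 42.8], [462, 0, 98, 82]) [0.7724 0.4052 0.05  ]
dark (1232, [197.7, 76.8], [173, 49, 49, 51]) [0.5253 0.3827 0.05  ]
dark (512, [95.8, 168.9], [81, 159, 31, 21]) [0.4354 0.3125 0.05  ]
w6 (91, [278.9, 209.0], [274, 204, 11, 11]) [0.5874 0.2747 0.038 ]
```

View pics/w6.png

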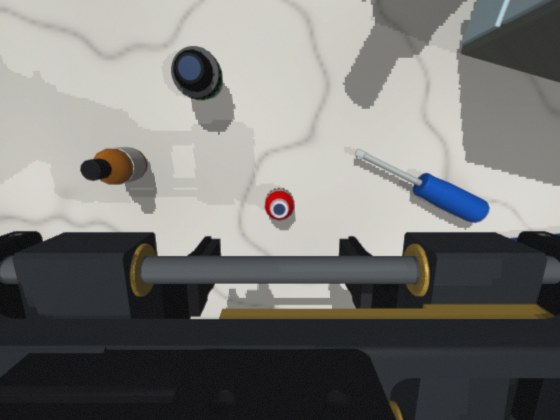

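Request:
servo_tool([
  {"xyz":[0.3,-0.05,4],"twist":[0,0,0],"jaw":0.2},
  {"xyz":[0.3,-0.05,8],"twist":[0,0,0],"jaw":0.3},
  {"xyz":[0.3,-0.05,11],"twist":[0,0,0],"jaw":0.3},
  {"xyz":[0.3,-0.05,12.5],"twist":[0,0,0],"jaw":0.3},
  {"xyz":[0.3,-0.05,12.9],"twist":[0,0,0],"jaw":0.4},
  {"xyz":[0.3,-0.05,12.9],"twist":[0,0,0],"jaw":0.5},
  {"xyz":[0.3,-0.05,12.9],"twist":[0,0,0],"jaw":0.6},
  {"xyz":[0.3,-0.05,12.9],"twist":[0,0,0],"jaw":0.7},
  {"xyz":[0.3,-0.05,12.9],"twist":[0,0,0],"jaw":0.75},
  {"xyz":[0.3,-0.05,12.9],"twist":[0,0,0],"jaw":0.8},
], newtons=15)

```text
time_s: 4.73
tool_pos: [0.5869, 0.278, 0.1873]
tool_rot: [179.9, -0.0, 90.0]
force: [0.0, 0.1, 0.6]
grip_width: 0.029
grasp_force: 0.0
```

Request:
servo_tool([
  {"xyz":[0,0,0],"twist":[0,0,0],"jaw":0.9},
  {"xyz":[0,0,0],"twist":[0,0,0],"jaw":0.9},
  {"xyz":[0,0,0],"twist":[0,0,0],"jaw":0.9},
])

```text
time_s: 4.98
tool_pos: [0.5869, 0.278, 0.1872]
tool_rot: [179.9, -0.0, 90.0]
force: [-0.5, -1.2, 4.9]
grip_width: 0.0273
grasp_force: 15.0
```

```bash
python3 -c "
from h import *
lens('w6',(160,40,230,110),.054)"
```

```text
w6 (494, [188.8, 67.5], [177, 55, 24, 26]) [0.5201 0.3885 0.054 ]
```

Request:
servo_tool([
  {"xyz":[0,0,-1],"twist":[0,0,0],"jaw":0.9},
  {"xyz":[0,0,-4],"twist":[0,0,0],"jaw":0.9},
  {"xyz":[0,0,-8],"twist":[0,0,0],"jaw":0.9},
  {"xyz":[-3,-1,-12],"twist":[0,0,0],"jaw":0.9},
  {"xyz":[-6,-2,-14],"twist":[0,0,0],"jaw":0.9},
  {"xyz":[-10,-3,-14],"twist":[0,0,0],"jaw":0.9},
  {"xyz":[-14,-4,-14],"twist":[0,0,0],"jaw":0.9},
  {"xyz":[-18,-5,-14],"twist":[0,0,0],"jaw":0.9},
  {"xyz":[-22,-5.7,-14],"twist":[0,0,0],"jaw":0.9},
  {"xyz":[-26,-5.7,-14],"twist":[0,0,0],"jaw":0.9},
])

```text
time_s: 5.82
tool_pos: [0.5276, 0.0165, 0.3262]
tool_rot: [-180.0, 0.1, 90.1]
force: [1.9, -0.7, -0.6]
grip_width: 0.0273
grasp_force: 15.0
```

Request:
servo_tool([
  {"xyz":[-4,0,0],"twist":[0,0,0],"jaw":0.9},
  {"xyz":[-8,0,0],"twist":[0,0,0],"jaw":0.9},
  {"xyz":[-12,0,0],"twist":[0,0,0],"jaw":0.9},
  {"xyz":[-16,0,0],"twist":[0,0,0],"jaw":0.9},
  {"xyz":[-19,0,0],"twist":[0,0,0],"jaw":0.9},
  {"xyz":[-21,0,0],"twist":[0,0,0],"jaw":0.9},
  {"xyz":[-21,0,0],"twist":[0,0,0],"jaw":0.9},
  {"xyz":[-21,0,0],"twist":[0,0,0],"jaw":0.9},
])

```text
time_s: 6.48
tool_pos: [0.529, -0.1935, 0.3257]
tool_rot: [-180.0, -0.0, 89.8]
force: [0.1, -0.0, -0.6]
grip_width: 0.0274
grasp_force: 15.0
```

```bash
python3 -c "
from h import *
snap('w7',[('dark',.036)])
print(env.get_obs()['grasp_force'])"
```

```text
6.48 [ 0.529  -0.1935  0.3257] [-1.7998e+02 -3.0000e-02  8.9840e+01]
dark (194, [280.7, 134.2], [273, 127, 17, 15]) [ 0.5305 -0.1242  0.036 ]
dark (179, [383.3, 233.5], [339, 233, 90, 2]) [ 0.6302 -0.2179  0.036 ]
dark (179, [175.7, 233.5], [131, 233, 90, 2]) [ 0.4281 -0.2172  0.036 ]
14.999817096956463
```

View pics/w7.png

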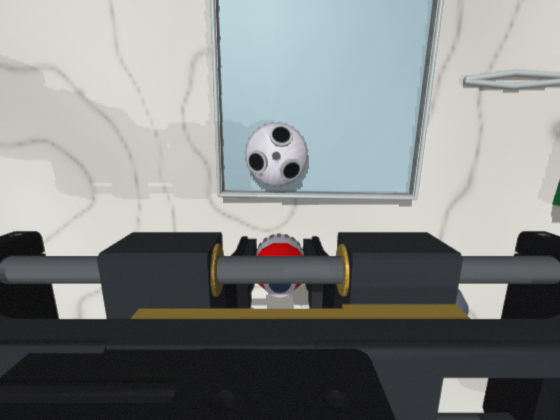

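The nosepiece ports are at (281,134), (257,161) and (291,170), with the dome's centre dot at (277,156). Red is held upright.

Run:
```python
from h import *
w=dict(np.load("pics/w7.npz"))
g=cv2.cvtColor(w["img"],cv2.COLOR_RGB2GRAY);m=(g<70).astype(np.uint8);m[188:]=0;m[:,:240]=0;m[:,315:]=0;m[:120]=0
n,_,s,ce=cv2.connectedComponentsWithStats(m)
P=[]
for i in range(1,n):
    if s[i,4]>50: P.append(cast(w,ce[i],.036))
    print(s[i,4],ce[i].round(1),cast(w,ce[i],.036).round(4))
N=np.mean(P,0)[:2]
d=cast(w,(277,156),.038)[:2];print("dot",d,"ports mean",N)
# silver disc outline: bright vs liner -> low saturation
h=cv2.cvtColor(w["img"],cv2.COLOR_RGB2HSV)
C=np.array([.5355,.0966])
L=np.linalg.norm(C-N);u=(C-N)/L;print("dist",L,"row yaw deg",np.degrees(np.arctan2(-u[0],u[1])))
M=(C+N)/2
for n,k in (("red",-60),("yellow",0),("blue",60)): print(n,M+u*k/1000)
# tray edges (z of rim top 14mm): edge pixels left/right near corner & top
for z,uv in [(.014,(215,5)),(.014,(219,195)),(.014,(416,198)),(.014,(440,5))]: print(uv,cast(w,uv,z).round(4))
w4=dict(np.load("pics/w4.npz"))
for uv in [(225,45),(398,46),(387,240),(231,240)]: print("w4",uv,cast(w4,uv,.014).round(4))
```

```text
198 [280.8 134.2] [ 0.5306 -0.1242  0.036 ]
180 [255.7 161.4] [ 0.5076 -0.1481  0.036 ]
181 [291. 170.] [ 0.5399 -0.1561  0.036 ]
dot [ 0.52711892 -0.14328449] ports mean [ 0.52604001 -0.14280771]
dist 0.23959454220264867 row yaw deg -2.2628166988388587
red [ 0.528401   -0.08305707]
yellow [ 0.53077    -0.02310386]
blue [0.533139   0.03684936]
(215, 5) [ 0.4733 -0.0142  0.014 ]
(219, 195) [ 0.4677 -0.1834  0.014 ]
(416, 198) [ 0.6686 -0.1872  0.014 ]
(440, 5) [ 0.6705 -0.0149  0.014 ]
w4 (225, 45) [0.4748 0.1354 0.014 ]
w4 (398, 46) [0.6734 0.1321 0.014 ]
w4 (387, 240) [ 0.6794 -0.1036  0.014 ]
w4 (231, 240) [ 0.4692 -0.1011  0.014 ]
```

Request:
servo_tool([
  {"xyz":[4,0,0],"twist":[0,0,0],"jaw":0.9},
  {"xyz":[8,0,2],"twist":[0,0,0],"jaw":0.9},
  {"xyz":[10.5,0,5],"twist":[0,0,0],"jaw":0.9},
  {"xyz":[11.3,0,8],"twist":[0,0,0],"jaw":0.9},
  {"xyz":[11.3,0,10.5],"twist":[0,0,0],"jaw":0.9},
  {"xyz":[11.3,0,12],"twist":[0,0,0],"jaw":0.9},
  {"xyz":[11.3,0,12.2],"twist":[0,0,0],"jaw":0.9},
  {"xyz":[11.3,0,12.2],"twist":[0,0,0],"jaw":0.9},
])

```text
time_s: 7.2
tool_pos: [0.529, -0.0777, 0.2033]
tool_rot: [-179.9, -0.1, 90.2]
force: [1.0, -0.6, -0.4]
grip_width: 0.0274
grasp_force: 15.0
```

```bash
python3 -c "
from h import *
snap('w8')
print(go((.5284,-.0801),.0293,90))"
```

```text
7.2 [ 0.529  -0.0777  0.2033] [-1.799e+02 -6.000e-02  9.016e+01]
(array([-0.2 , -0.13,  1.11]), array([ 0. , -0. ,  0.1]))
```

View pics/w8.png

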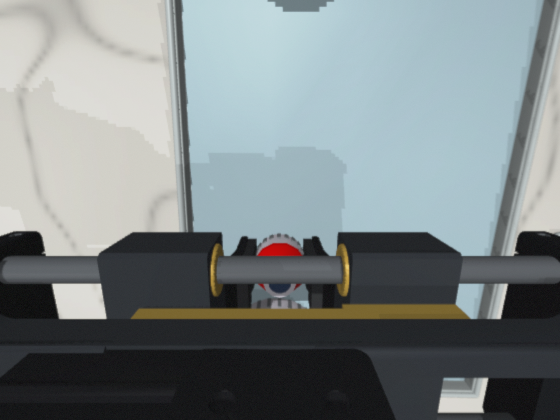

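Request:
servo_tool([
  {"xyz":[-0.2,-0.05,0.4],"twist":[0,0,0],"jaw":0.9},
  {"xyz":[-0.2,-0.05,0.7],"twist":[0,0,0],"jaw":0.9},
  {"xyz":[-0.2,-0.05,0.95],"twist":[0,0,0],"jaw":0.9},
  {"xyz":[-0.2,-0.05,1.0],"twist":[0,0,0],"jaw":0.9},
  {"xyz":[-0.2,-0.05,1.0],"twist":[0,0,0],"jaw":0.9},
  {"xyz":[-0.2,-0.05,1.0],"twist":[0,0,0],"jaw":0.9},
])

```text
time_s: 7.75
tool_pos: [0.529, -0.0814, 0.1939]
tool_rot: [180.0, 0.0, 90.0]
force: [-0.4, -1.1, -0.2]
grip_width: 0.0274
grasp_force: 15.0
```

Request:
servo_tool([
  {"xyz":[0,0,0],"twist":[0,0,0],"jaw":0.66},
  {"xyz":[0,0,0],"twist":[0,0,0],"jaw":0.6},
  {"xyz":[0,0,0],"twist":[0,0,0],"jaw":0.5},
  {"xyz":[0,0,0],"twist":[0,0,0],"jaw":0.45},
  {"xyz":[0,0,0],"twist":[0,0,0],"jaw":0.45},
  {"xyz":[0,0,-1],"twist":[0,0,0],"jaw":0.45},
  {"xyz":[0,0,-4],"twist":[0,0,0],"jaw":0.45},
  {"xyz":[0,0,-8],"twist":[0,0,0],"jaw":0.3},
  {"xyz":[0,0,-12],"twist":[0,0,0],"jaw":0.2},
  {"xyz":[0,0,-12],"twist":[0,0,0],"jaw":0.2},
])

```text
time_s: 8.58
tool_pos: [0.5319, -0.0807, 0.3223]
tool_rot: [179.2, 0.2, 90.0]
force: [1.0, -0.3, 0.4]
grip_width: 0.0608
grasp_force: 0.0
```

```bash
python3 -c "
from h import *
w=snap('w9',[('red',.037)])
lens('w9',(200,100,360,250),.044)
cv2.imwrite('pics/w9c.png',w['img'][100:260,150:420,::-1])"
```

```text
8.58 [ 0.5319 -0.0807  0.3223] [179.24   0.21  90.03]
red (380, [272.4, 207.8], [258, 197, 29, 29]) [ 0.5293 -0.0792  0.037 ]
w9 (90, [272.1, 214.9], [267, 210, 11, 11]) [ 0.5291 -0.0843  0.044 ]
```

Red is measured standing at (0.529,-0.084), against a target of (0.528,-0.083). Next is yellow.

Request:
servo_tool([
  {"xyz":[-4,-1,-3],"twist":[0,0,0],"jaw":0.2},
  {"xyz":[-8,-2,-6],"twist":[0,0,0],"jaw":0.2},
  {"xyz":[-12,-3,-8],"twist":[0,0,0],"jaw":0.2},
  {"xyz":[-16,-4,-8],"twist":[0,0,0],"jaw":0.2},
  {"xyz":[-20,-5,-8],"twist":[0,0,0],"jaw":0.2},
  {"xyz":[-24,-6,-8],"twist":[0,0,0],"jaw":0.2},
  {"xyz":[-27,-7,-8],"twist":[0,0,0],"jaw":0.2},
  {"xyz":[-29,-8,-8],"twist":[0,0,0],"jaw":0.2},
  {"xyz":[-29,-8,-8],"twist":[0,0,0],"jaw":0.2},
  {"xyz":[-29,-8,-8],"twist":[0,0,0],"jaw":0.2},
])

```text
time_s: 9.47
tool_pos: [0.4473, -0.3736, 0.3927]
tool_rot: [-179.9, -0.1, 89.7]
force: [0.3, -0.4, 0.4]
grip_width: 0.0695
grasp_force: 0.0
```

```bash
python3 -c "
from h import *
w=snap('w10',[('yellow',.037),('blue',.043),('green',.016)])
lens('w10',(210,50,320,235),.044);lens('w10',(350,20,450,235),.05)"
```

```text
9.47 [ 0.4473 -0.3736  0.3927] [-1.7991e+02 -8.0000e-02  8.9720e+01]
yellow (271, [264.8, 128.9], [253, 117, 24, 25]) [ 0.4312 -0.2971  0.037 ]
blue (261, [390.5, 142.8], [382, 131, 23, 25]) [ 0.5697 -0.3128  0.043 ]
green (984, [330.3, 205.5], [313, 188, 36, 36]) [ 0.5108 -0.3893  0.016 ]
w10 (58, [263.9, 128.5], [260, 125, 9, 8]) [ 0.4306 -0.2969  0.044 ]
w10 (81, [391.2, 148.9], [382, 132, 24, 24]) [ 0.5685 -0.3191  0.05  ]
w10 (57, [400.5, 143.2], [397, 139, 8, 9]) [ 0.578  -0.3131  0.05  ]
```

View pics/w10.png

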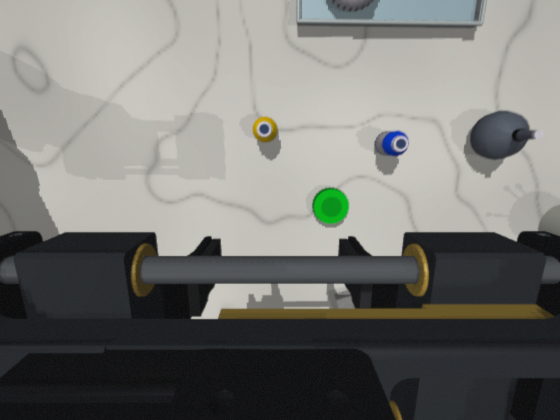

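Yellow's lens is at (264,128), blue's at (400,143) and the cap at (330,205). The blower is at (500,135), clear of blue.

Request:
servo_tool([
  {"xyz":[4,-1,3],"twist":[0,0,0],"jaw":0.2},
  {"xyz":[6.5,-1.6,6],"twist":[0,0,0],"jaw":0.3},
  {"xyz":[7.6,-1.6,8],"twist":[0,0,0],"jaw":0.3},
  {"xyz":[7.6,-1.6,8],"twist":[0,0,0],"jaw":0.3},
  {"xyz":[7.6,-1.6,8],"twist":[0,0,0],"jaw":0.3},
])

```text
time_s: 9.93
tool_pos: [0.4333, -0.2927, 0.3129]
tool_rot: [-179.9, -0.1, 90.3]
force: [1.1, 0.6, 0.5]
grip_width: 0.0614
grasp_force: 0.0
```

```bash
python3 -c "
from h import *
w=snap('w11',[('yellow',.037)])
lens('w11',(200,100,360,235),.044)
v=dict(np.load('pics/w10.npz'));print(cast(v,(500,135),.03),cast(v,(535,135),.075))
print(go((.431,-.297),.021,90))"
```

```text
9.93 [ 0.4333 -0.2927  0.3129] [-1.7988e+02 -7.0000e-02  9.0280e+01]
yellow (378, [276.6, 212.6], [262, 202, 30, 29]) [ 0.4304 -0.2921  0.037 ]
w11 (88, [276.2, 221.2], [271, 216, 11, 11]) [ 0.4302 -0.2983  0.044 ]
[ 0.69831667 -0.30495787  0.03      ] [ 0.69994134 -0.30565274  0.075     ]
(array([-0.24, -0.29, 12.94]), array([0. , 0.1, 0.2]))
```

Request:
servo_tool([
  {"xyz":[-0.3,-0.25,4],"twist":[0,0,-0.2],"jaw":0.3},
  {"xyz":[-0.3,-0.25,7],"twist":[0,0,-0.2],"jaw":0.3},
  {"xyz":[-0.3,-0.25,8],"twist":[0,0,-0.2],"jaw":0.3},
  {"xyz":[-0.3,-0.25,8],"twist":[0,0,-0.2],"jaw":0.3},
  {"xyz":[-0.3,-0.25,8],"twist":[0,0,-0.2],"jaw":0.3},
])

```text
time_s: 10.4
tool_pos: [0.4314, -0.2991, 0.2351]
tool_rot: [179.9, 0.0, 90.2]
force: [0.1, 0.2, 1.4]
grip_width: 0.061
grasp_force: 0.0
```

```bash
python3 -c "
from h import *
for i in range(3): snap('w12')
print(go((.4304,-.2978),.021,90))"
```

```text
10.4 [ 0.4314 -0.2991  0.2351] [1.7991e+02 4.0000e-02 9.0190e+01]
10.45 [ 0.4317 -0.2991  0.2358] [1.7984e+02 1.1000e-01 9.0190e+01]
10.5 [ 0.4317 -0.2991  0.2361] [1.7982e+02 1.4000e-01 9.0200e+01]
(array([ 0.14, -0.14,  5.1 ]), array([0.2, 0.1, 0.2]))
```

Request:
servo_tool([
  {"xyz":[0.15,-0.1,2.5],"twist":[0,0,0],"jaw":0.3},
  {"xyz":[0.15,-0.1,4.5],"twist":[0,0,0],"jaw":0.3},
  {"xyz":[0.15,-0.1,5],"twist":[0,0,0],"jaw":0.4},
  {"xyz":[0.15,-0.1,5],"twist":[0,0,0],"jaw":0.5},
  {"xyz":[0.15,-0.1,5],"twist":[0,0,0],"jaw":0.6},
  {"xyz":[0.15,-0.1,5],"twist":[0,0,0],"jaw":0.7},
  {"xyz":[0.15,-0.1,5],"twist":[0,0,0],"jaw":0.75},
  {"xyz":[0.15,-0.1,5],"twist":[0,0,0],"jaw":0.9},
  {"xyz":[0.15,-0.1,5],"twist":[0,0,0],"jaw":0.9},
  {"xyz":[0.15,-0.1,5],"twist":[0,0,0],"jaw":0.9},
])

```text
time_s: 11.38
tool_pos: [0.4297, -0.2971, 0.1845]
tool_rot: [180.0, 0.1, 90.2]
force: [-0.2, 0.3, 4.2]
grip_width: 0.0275
grasp_force: 15.0
```

```bash
python3 -c "
from h import *
o=env.get_obs();print(o['tool_pos'].round(4),o['grasp_force'],o['grip_width'],o['force'])
p=o['tool_pos'];print('to place', go((.5308,-.0231+p[1]+.2978),p[2]-.164+.006,90))"
```

```text
[ 0.4297 -0.2971  0.1845] 15.000361686761607 0.027483116481989416 [-0.1660241   0.34357045  4.23925686]
to place (array([27.43, 10.2 , -0.62]), array([0. , 0.1, 0.2]))
```

Request:
servo_tool([
  {"xyz":[0,0,-1],"twist":[0,0,0],"jaw":0.9},
  {"xyz":[0,0,-4],"twist":[0,0,0],"jaw":0.9},
  {"xyz":[1,0,-8],"twist":[0,0,0],"jaw":0.9},
  {"xyz":[3.5,1.2,-10],"twist":[0,0,0],"jaw":0.9},
  {"xyz":[7,2.6,-10],"twist":[0,0,0],"jaw":0.9},
  {"xyz":[10.5,4,-10],"twist":[0,0,0],"jaw":0.9},
  {"xyz":[14,5.4,-10],"twist":[0,0,0],"jaw":0.9},
  {"xyz":[17.5,6.8,-10],"twist":[0,0,0],"jaw":0.9},
  {"xyz":[21,8.2,-10],"twist":[0,0,0],"jaw":0.9},
  {"xyz":[24.5,9.4,-10],"twist":[0,0,0],"jaw":0.9},
])

```text
time_s: 12.22
tool_pos: [0.5229, -0.0497, 0.2843]
tool_rot: [180.0, 0.0, 90.2]
force: [0.3, -0.8, -1.4]
grip_width: 0.0276
grasp_force: 15.0
```

Request:
servo_tool([
  {"xyz":[2,0.6,0],"twist":[0,0,0],"jaw":0.9},
  {"xyz":[2.9,0.8,1],"twist":[0,0,0],"jaw":0.9},
  {"xyz":[2.9,0.8,4],"twist":[0,0,0],"jaw":0.9},
  {"xyz":[2.9,0.8,7],"twist":[0,0,0],"jaw":0.9},
  {"xyz":[2.9,0.8,8.3],"twist":[0,0,0],"jaw":0.9},
  {"xyz":[2.9,0.8,8.5],"twist":[0,0,0],"jaw":0.9},
  {"xyz":[2.9,0.8,8.5],"twist":[0,0,0],"jaw":0.9},
  {"xyz":[2.9,0.8,8.5],"twist":[0,0,0],"jaw":0.9},
  {"xyz":[2.9,0.8,8.5],"twist":[0,0,0],"jaw":0.9},
])

```text
time_s: 12.97
tool_pos: [0.5314, -0.0226, 0.2005]
tool_rot: [179.8, 0.0, 90.2]
force: [0.4, -0.2, -0.5]
grip_width: 0.0277
grasp_force: 15.0
```

```bash
python3 -c "
from h import *
o=env.get_obs();print(o['tool_pos'].round(4),o['grasp_force'],o['grip_width'])
print('to place', go((.5308,-.0224),.0265,90))"
```

```text
[ 0.5314 -0.0226  0.2005] 14.99992643504811 0.027688003327803495
to place (array([ 0.02, -0.06,  1.  ]), array([0.2, 0. , 0.2]))
```

Request:
servo_tool([
  {"xyz":[0,-0.05,0.4],"twist":[0,0,0],"jaw":0.9},
  {"xyz":[0,-0.05,0.7],"twist":[0,0,0],"jaw":0.9},
  {"xyz":[0,-0.05,0.9],"twist":[0,0,0],"jaw":0.9},
  {"xyz":[0,-0.05,0.95],"twist":[0,0,0],"jaw":0.9},
  {"xyz":[0,-0.05,0.95],"twist":[0,0,0],"jaw":0.9},
  {"xyz":[0,-0.05,0.95],"twist":[0,0,0],"jaw":0.9},
  {"xyz":[0,-0.05,0.95],"twist":[0,0,0],"jaw":0.9},
])

```text
time_s: 13.55
tool_pos: [0.5302, -0.0226, 0.1904]
tool_rot: [180.0, 0.1, 90.2]
force: [-2.9, -1.4, 9.0]
grip_width: 0.0274
grasp_force: 15.0
```

Request:
servo_tool([
  {"xyz":[0,0,0],"twist":[0,0,0],"jaw":0.66},
  {"xyz":[0,0,0],"twist":[0,0,0],"jaw":0.6},
  {"xyz":[0,0,0],"twist":[0,0,0],"jaw":0.5},
  {"xyz":[0,0,0],"twist":[0,0,0],"jaw":0.45},
  {"xyz":[0,0,0],"twist":[0,0,0],"jaw":0.45},
  {"xyz":[0,0,-1],"twist":[0,0,0],"jaw":0.45},
  {"xyz":[0,0,-4],"twist":[0,0,0],"jaw":0.45},
  {"xyz":[0,0,-8],"twist":[0,0,0],"jaw":0.3},
  {"xyz":[0,0,-12],"twist":[0,0,0],"jaw":0.2},
  {"xyz":[0,0,-12],"twist":[0,0,0],"jaw":0.2},
])

```text
time_s: 14.38
tool_pos: [0.5328, -0.0215, 0.3176]
tool_rot: [179.3, 0.1, 90.2]
force: [1.0, 0.3, -0.1]
grip_width: 0.0607
grasp_force: 0.0
```

```bash
python3 -c "
from h import *
w=snap('w13',[('yellow',.043)])
lens('w13',(200,100,360,235),.05)
print(go((.578,-.313),.15,90))"
```

```text
14.38 [ 0.5328 -0.0215  0.3176] [1.7925e+02 1.2000e-01 9.0230e+01]
yellow (403, [272.5, 208.4], [258, 197, 30, 30]) [ 0.5304 -0.0176  0.043 ]
w13 (94, [272.1, 216.1], [267, 211, 11, 11]) [ 0.5301 -0.0229  0.05  ]
(array([-29.12,   4.51,   0.15]), array([0.5, 0.1, 0.2]))
```

Request:
servo_tool([
  {"xyz":[-4,0.6,-1],"twist":[0,0,0],"jaw":0.3},
  {"xyz":[-8,1.2,-1],"twist":[0,0,0],"jaw":0.3},
  {"xyz":[-12,1.8,-1],"twist":[0,0,0],"jaw":0.3},
  {"xyz":[-16,2.4,-1],"twist":[0,0,0],"jaw":0.3},
  {"xyz":[-20,3,-1],"twist":[0,0,0],"jaw":0.3},
  {"xyz":[-24,3.8,-1],"twist":[0,0,0],"jaw":0.3},
  {"xyz":[-27.5,4.5,0],"twist":[0,0,0],"jaw":0.3},
  {"xyz":[-29.1,4.6,0],"twist":[0,0,0],"jaw":0.3},
  {"xyz":[-29.1,4.6,0],"twist":[0,0,0],"jaw":0.3},
  {"xyz":[-29.1,4.6,0],"twist":[0,0,0],"jaw":0.3},
])

```text
time_s: 15.27
tool_pos: [0.5765, -0.3137, 0.3082]
tool_rot: [-179.9, -0.1, 90.1]
force: [0.1, 0.5, 0.2]
grip_width: 0.0612
grasp_force: 0.0
```

Request:
servo_tool([
  {"xyz":[0,0,0],"twist":[0,0,0],"jaw":0.3},
  {"xyz":[0,0,0],"twist":[0,0,0],"jaw":0.3},
  {"xyz":[0,0,0],"twist":[0,0,0],"jaw":0.3},
])

```text
time_s: 15.52
tool_pos: [0.5775, -0.3112, 0.3098]
tool_rot: [180.0, -0.0, 90.4]
force: [0.4, -0.0, -0.6]
grip_width: 0.0609
grasp_force: 0.0
```

```bash
python3 -c "
from h import *
w=snap('w14',[('blue',.043)])
lens('w14',(200,100,360,240),.05)
print(go((.578,-.313),.025,90))"
```

```text
15.52 [ 0.5775 -0.3112  0.3098] [179.98  -0.    90.38]
blue (396, [279.2, 211.8], [264, 201, 31, 30]) [ 0.5776 -0.3079  0.043 ]
w14 (102, [279.0, 220.5], [274, 215, 11, 12]) [ 0.5774 -0.3138  0.05  ]
w14 (80, [283.1, 225.4], [267, 210, 28, 22]) [ 0.581  -0.3181  0.05  ]
(array([-0.14,  0.06, 12.08]), array([0. , 0. , 0.3]))
```

Request:
servo_tool([
  {"xyz":[-0.15,0,4],"twist":[0,0,0],"jaw":0.3},
  {"xyz":[-0.15,0,8],"twist":[0,0,0],"jaw":0.3},
  {"xyz":[-0.15,0,11],"twist":[0,0,0],"jaw":0.3},
  {"xyz":[-0.15,0,12],"twist":[0,0,0],"jaw":0.3},
  {"xyz":[-0.15,0,12],"twist":[0,0,0],"jaw":0.3},
  {"xyz":[-0.15,0,12],"twist":[0,0,0],"jaw":0.4},
  {"xyz":[-0.15,0,12],"twist":[0,0,0],"jaw":0.5},
  {"xyz":[-0.15,0,12],"twist":[0,0,0],"jaw":0.6},
  {"xyz":[-0.15,0,12],"twist":[0,0,0],"jaw":0.7},
  {"xyz":[-0.15,0,12],"twist":[0,0,0],"jaw":0.9},
])

```text
time_s: 16.4
tool_pos: [0.5775, -0.3151, 0.1908]
tool_rot: [179.9, 0.1, 90.2]
force: [-0.3, 0.2, -0.5]
grip_width: 0.0356
grasp_force: 0.0
```

Request:
servo_tool([
  {"xyz":[0,0,0],"twist":[0,0,0],"jaw":0.9},
  {"xyz":[0,0,0],"twist":[0,0,0],"jaw":0.9},
  {"xyz":[0,0,0],"twist":[0,0,0],"jaw":0.9},
])

```text
time_s: 16.65
tool_pos: [0.5773, -0.315, 0.1901]
tool_rot: [180.0, 0.0, 90.2]
force: [-0.5, -0.1, 4.7]
grip_width: 0.0276
grasp_force: 15.0
```

```bash
python3 -c "
from h import *
o=env.get_obs();print(o['tool_pos'].round(4),o['grasp_force'],o['grip_width'],o['force'])
p=o['tool_pos'];y=.0368+p[1]+.3136;print('tcp y',y,'to place', go((.5331,y),p[2]-.164+.006,90))"
```

```text
[ 0.5773 -0.315   0.1901] 14.999785218969919 0.027564221584066663 [-0.53975736 -0.10303902  4.68621564]
tcp y 0.03539949933019104 to place (array([35.05, -4.3 , -0.63]), array([0. , 0. , 0.2]))
```

Request:
servo_tool([
  {"xyz":[0,0,-1],"twist":[0,0,0],"jaw":0.9},
  {"xyz":[0,0,-4],"twist":[0,0,0],"jaw":0.9},
  {"xyz":[1,0,-8],"twist":[0,0,0],"jaw":0.9},
  {"xyz":[4,-0.5,-10],"twist":[0,0,0],"jaw":0.9},
  {"xyz":[8,-1,-10],"twist":[0,0,0],"jaw":0.9},
  {"xyz":[12,-1.5,-10],"twist":[0,0,0],"jaw":0.9},
  {"xyz":[16,-2,-10],"twist":[0,0,0],"jaw":0.9},
  {"xyz":[20,-2.5,-10],"twist":[0,0,0],"jaw":0.9},
  {"xyz":[24,-3,-10],"twist":[0,0,0],"jaw":0.9},
  {"xyz":[28,-3.6,-10],"twist":[0,0,0],"jaw":0.9},
])

```text
time_s: 17.48
tool_pos: [0.5393, -0.033, 0.2896]
tool_rot: [180.0, 0.0, 90.2]
force: [1.2, 0.9, -1.4]
grip_width: 0.0276
grasp_force: 15.0
```

Request:
servo_tool([
  {"xyz":[3.5,-0.4,0],"twist":[0,0,0],"jaw":0.9},
  {"xyz":[6,-0.7,0],"twist":[0,0,0],"jaw":0.9},
  {"xyz":[7.05,-0.7,1],"twist":[0,0,0],"jaw":0.9},
  {"xyz":[7.05,-0.7,4],"twist":[0,0,0],"jaw":0.9},
  {"xyz":[7.05,-0.7,7],"twist":[0,0,0],"jaw":0.9},
  {"xyz":[7.05,-0.7,8.3],"twist":[0,0,0],"jaw":0.9},
  {"xyz":[7.05,-0.7,8.4],"twist":[0,0,0],"jaw":0.9},
  {"xyz":[7.05,-0.7,8.4],"twist":[0,0,0],"jaw":0.9},
  {"xyz":[7.05,-0.7,8.4],"twist":[0,0,0],"jaw":0.9},
  {"xyz":[7.05,-0.7,8.4],"twist":[0,0,0],"jaw":0.9},
])

```text
time_s: 18.32
tool_pos: [0.5337, 0.0355, 0.2069]
tool_rot: [179.8, 0.0, 90.2]
force: [-0.6, -0.4, -0.9]
grip_width: 0.0271
grasp_force: 15.0
```

```bash
python3 -c "
from h import *
o=env.get_obs();print(o['tool_pos'].round(4),o['grasp_force'],o['grip_width'])
print('to place', go((.5331,.0354),.0321,90))"
```

```text
[0.5337 0.0355 0.2069] 14.999618129222654 0.027114225254585553
to place (array([-0.01, -0.07,  1.08]), array([0.2, 0. , 0.2]))
```

Request:
servo_tool([
  {"xyz":[0,-0.05,0.4],"twist":[0,0,0],"jaw":0.9},
  {"xyz":[0,-0.05,0.7],"twist":[0,0,0],"jaw":0.9},
  {"xyz":[0,-0.05,0.95],"twist":[0,0,0],"jaw":0.9},
  {"xyz":[0,-0.05,1.0],"twist":[0,0,0],"jaw":0.9},
  {"xyz":[0,-0.05,1.0],"twist":[0,0,0],"jaw":0.9},
  {"xyz":[0,-0.05,1.0],"twist":[0,0,0],"jaw":0.9},
  {"xyz":[0,-0.05,1.0],"twist":[0,0,0],"jaw":0.9},
])

```text
time_s: 18.9
tool_pos: [0.5325, 0.0354, 0.1959]
tool_rot: [180.0, 0.0, 90.2]
force: [-2.6, -0.5, 5.2]
grip_width: 0.0275
grasp_force: 15.0
```

Request:
servo_tool([
  {"xyz":[0,0,0],"twist":[0,0,0],"jaw":0.66},
  {"xyz":[0,0,0],"twist":[0,0,0],"jaw":0.6},
  {"xyz":[0,0,0],"twist":[0,0,0],"jaw":0.5},
  {"xyz":[0,0,0],"twist":[0,0,0],"jaw":0.45},
  {"xyz":[0,0,0],"twist":[0,0,0],"jaw":0.45},
  {"xyz":[0,0,-1],"twist":[0,0,0],"jaw":0.45},
  {"xyz":[0,0,-4],"twist":[0,0,0],"jaw":0.45},
  {"xyz":[0,0,-8],"twist":[0,0,0],"jaw":0.3},
  {"xyz":[0,0,-12],"twist":[0,0,0],"jaw":0.2},
  {"xyz":[0,0,-12],"twist":[0,0,0],"jaw":0.2},
])

```text
time_s: 19.73
tool_pos: [0.535, 0.0369, 0.3237]
tool_rot: [179.2, 0.0, 90.2]
force: [1.3, 1.1, 0.0]
grip_width: 0.0604
grasp_force: 0.0
```

```bash
python3 -c "
from h import *
w=snap('w15',[('blue',.049)])
lens('w15',(200,100,360,240),.056)
print(go((.520,.3885),.17,90))"
```

```text
19.73 [0.535  0.0369 0.3237] [1.7924e+02 4.0000e-02 9.0240e+01]
blue (403, [272.6, 207.9], [258, 196, 30, 30]) [0.5327 0.0416 0.049 ]
w15 (575, [275.6, 144.2], [263, 131, 27, 28]) [0.5354 0.0974 0.056 ]
w15 (95, [272.2, 215.2], [267, 210, 11, 11]) [0.5324 0.0366 0.056 ]
(array([35.22, -1.26, -1.39]), array([0.5, 0.1, 0.2]))
```

Request:
servo_tool([
  {"xyz":[4,0,-1],"twist":[0,0,0],"jaw":0.2},
  {"xyz":[8,0,-2],"twist":[0,0,0],"jaw":0.2},
  {"xyz":[12,-0.4,-2],"twist":[0,0,0],"jaw":0.2},
  {"xyz":[16,-0.6,-2],"twist":[0,0,0],"jaw":0.2},
  {"xyz":[20,-0.8,-2],"twist":[0,0,0],"jaw":0.2},
  {"xyz":[24,-1,-2],"twist":[0,0,0],"jaw":0.2},
  {"xyz":[28,-1.2,-2],"twist":[0,0,0],"jaw":0.2},
  {"xyz":[32,-1.4,-2],"twist":[0,0,0],"jaw":0.2},
  {"xyz":[34.4,-1.4,-2],"twist":[0,0,0],"jaw":0.2},
  {"xyz":[35.2,-1.4,-2],"twist":[0,0,0],"jaw":0.2},
])

```text
time_s: 20.62
tool_pos: [0.5143, 0.3924, 0.3347]
tool_rot: [-179.8, -0.2, 90.6]
force: [-1.3, -0.3, 0.8]
grip_width: 0.0698
grasp_force: 0.0
```

Request:
servo_tool([
  {"xyz":[0,0,0],"twist":[0,0,0],"jaw":0.15},
  {"xyz":[0,0,0],"twist":[0,0,0],"jaw":0.15},
  {"xyz":[0,0,0],"twist":[0,0,0],"jaw":0.15},
  {"xyz":[0,0,0],"twist":[0,0,0],"jaw":0.15},
])

```text
time_s: 20.95
tool_pos: [0.5181, 0.3852, 0.335]
tool_rot: [180.0, 0.1, 90.0]
force: [0.5, 0.1, -0.0]
grip_width: 0.0739
grasp_force: 0.0
```

```bash
python3 -c "
from h import *
w=snap('w16',[('dark',.05)])
lens('w16',(200,100,360,240),.054)
print(go((.520,.3885),.031,90))"
```

```text
20.95 [0.5181 0.3852 0.335 ] [1.7998e+02 1.1000e-01 9.0020e+01]
dark (5845, [429.8, 27.0], [372, 0, 154, 73]) [0.6401 0.5375 0.05  ]
dark (1483, [16.2, 136.6], [0, 85, 42, 88]) [0.2868 0.4518 0.05  ]
dark (610, [281.0, 204.9], [265, 189, 33, 34]) [0.5199 0.3901 0.05  ]
w16 (300, [281.0, 207.4], [272, 198, 19, 20]) [0.5199 0.3887 0.054 ]
(array([ 0.33,  0.19, 14.02]), array([0. , 0.1, 0. ]))
```

View pics/w16.png

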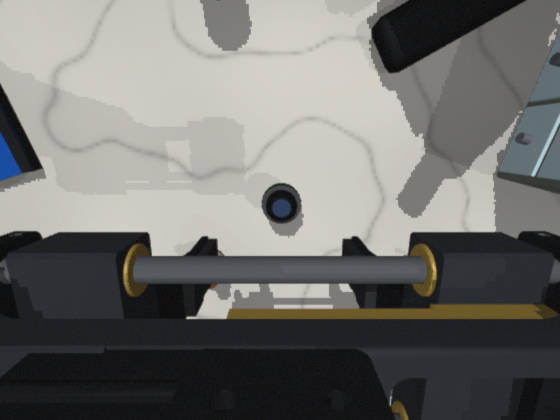

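The eyepiece's lens is at (281,207), between the fingers, with the bottle clear. I'll grasp it.

Request:
servo_tool([
  {"xyz":[0.3,0.15,4],"twist":[0,0,0],"jaw":0.15},
  {"xyz":[0.3,0.15,8],"twist":[0,0,0],"jaw":0.15},
  {"xyz":[0.3,0.15,12],"twist":[0,0,0],"jaw":0.15},
  {"xyz":[0.3,0.15,13.8],"twist":[0,0,0],"jaw":0.15},
  {"xyz":[0.3,0.15,14],"twist":[0,0,0],"jaw":0.2},
  {"xyz":[0.3,0.15,14],"twist":[0,0,0],"jaw":0.3},
  {"xyz":[0.3,0.15,14],"twist":[0,0,0],"jaw":0.4},
  {"xyz":[0.3,0.15,14],"twist":[0,0,0],"jaw":0.5},
  {"xyz":[0.3,0.15,14],"twist":[0,0,0],"jaw":0.6},
  {"xyz":[0.3,0.15,14],"twist":[0,0,0],"jaw":0.8},
])

```text
time_s: 21.83
tool_pos: [0.519, 0.3909, 0.1969]
tool_rot: [179.9, -0.1, 90.2]
force: [0.2, 0.2, -0.2]
grip_width: 0.0438
grasp_force: 0.0
```

Request:
servo_tool([
  {"xyz":[0,0,0],"twist":[0,0,0],"jaw":0.8},
  {"xyz":[0,0,0],"twist":[0,0,0],"jaw":0.8},
  {"xyz":[0,0,0],"twist":[0,0,0],"jaw":0.8},
  {"xyz":[0,0,0],"twist":[0,0,0],"jaw":0.8},
])

```text
time_s: 22.17
tool_pos: [0.5189, 0.3907, 0.1962]
tool_rot: [179.9, -0.0, 90.2]
force: [0.3, -0.2, 7.1]
grip_width: 0.0364
grasp_force: 15.0
```

```bash
python3 -c "
from h import *
o=env.get_obs();print(o['tool_pos'].round(4),o['grasp_force'],o['grip_width'],o['force'])
p=o['tool_pos'];y=-.0256+p[1]-.3886;print('tcp y',y,'to place', go((.6003,y),p[2]-.164+.006,90))"
```

```text
[0.5189 0.3907 0.1962] 14.99879652634263 0.03638766059421405 [ 0.25933273 -0.19358422  7.05120793]
tcp y -0.023481410274447168 to place (array([-41.45,   8.  ,  -0.61]), array([ 0.1, -0. ,  0.2]))
```

Request:
servo_tool([
  {"xyz":[0,0,-1],"twist":[0,0,0],"jaw":0.8},
  {"xyz":[0,0,-4],"twist":[0,0,0],"jaw":0.8},
  {"xyz":[0,1,-8],"twist":[0,0,0],"jaw":0.8},
  {"xyz":[-2,2.5,-11],"twist":[0,0,0],"jaw":0.8},
  {"xyz":[-5.5,4,-12],"twist":[0,0,0],"jaw":0.8},
  {"xyz":[-9.5,5,-12],"twist":[0,0,0],"jaw":0.8},
  {"xyz":[-13.5,6,-12],"twist":[0,0,0],"jaw":0.8},
  {"xyz":[-17.5,7,-12],"twist":[0,0,0],"jaw":0.8},
  {"xyz":[-21.5,7.6,-12],"twist":[0,0,0],"jaw":0.8},
  {"xyz":[-25.5,8,-12],"twist":[0,0,0],"jaw":0.8},
])

```text
time_s: 23.0
tool_pos: [0.5995, 0.1336, 0.3153]
tool_rot: [-180.0, 0.0, 90.2]
force: [0.6, -0.6, -0.2]
grip_width: 0.0366
grasp_force: 15.0
```

Request:
servo_tool([
  {"xyz":[-4,0,0],"twist":[0,0,0],"jaw":0.8},
  {"xyz":[-8,0,0],"twist":[0,0,0],"jaw":0.8},
  {"xyz":[-12,0,0],"twist":[0,0,0],"jaw":0.8},
  {"xyz":[-15,0,0],"twist":[0,0,0],"jaw":0.8},
  {"xyz":[-15.9,0,2],"twist":[0,0,0],"jaw":0.8},
  {"xyz":[-15.9,0,5],"twist":[0,0,0],"jaw":0.8},
  {"xyz":[-15.9,0,8],"twist":[0,0,0],"jaw":0.8},
  {"xyz":[-15.9,0,10.2],"twist":[0,0,0],"jaw":0.8},
  {"xyz":[-15.9,0,10.4],"twist":[0,0,0],"jaw":0.8},
  {"xyz":[-15.9,0,10.4],"twist":[0,0,0],"jaw":0.8},
])

```text
time_s: 23.83
tool_pos: [0.5992, -0.0232, 0.2101]
tool_rot: [-179.8, -0.0, 90.2]
force: [1.0, 0.5, -0.4]
grip_width: 0.0368
grasp_force: 15.0
```

Request:
servo_tool([
  {"xyz":[0,0,0],"twist":[0,0,0],"jaw":0.8},
  {"xyz":[0,0,0],"twist":[0,0,0],"jaw":0.8},
  {"xyz":[0,0,0],"twist":[0,0,0],"jaw":0.8},
])

```text
time_s: 24.08
tool_pos: [0.6008, -0.023, 0.2132]
tool_rot: [179.8, 0.0, 90.2]
force: [-0.2, -0.1, -0.9]
grip_width: 0.0367
grasp_force: 15.0
```

```bash
python3 -c "
from h import *
o=env.get_obs();print(o['tool_pos'].round(4),o['grasp_force'],o['grip_width'])
print('to place', go((.600,-.0236),.0382,90))"
```

```text
[ 0.6008 -0.023   0.2132] 15.000120587646961 0.03670224639596031
to place (array([-0.06, -0.08,  1.1 ]), array([0.2, 0. , 0.2]))
```

Request:
servo_tool([
  {"xyz":[-0.05,-0.05,0.4],"twist":[0,0,0],"jaw":0.8},
  {"xyz":[-0.05,-0.05,0.7],"twist":[0,0,0],"jaw":0.8},
  {"xyz":[-0.05,-0.05,0.95],"twist":[0,0,0],"jaw":0.8},
  {"xyz":[-0.05,-0.05,1.05],"twist":[0,0,0],"jaw":0.8},
  {"xyz":[-0.05,-0.05,1.05],"twist":[0,0,0],"jaw":0.8},
  {"xyz":[-0.05,-0.05,1.05],"twist":[0,0,0],"jaw":0.8},
  {"xyz":[-0.05,-0.05,1.05],"twist":[0,0,0],"jaw":0.8},
])

```text
time_s: 24.67
tool_pos: [0.5996, -0.0238, 0.202]
tool_rot: [-180.0, 0.1, 90.2]
force: [-3.8, -0.0, 8.9]
grip_width: 0.0369
grasp_force: 15.0
```

Request:
servo_tool([
  {"xyz":[0,0,0],"twist":[0,0,0],"jaw":0.56},
  {"xyz":[0,0,0],"twist":[0,0,0],"jaw":0.5},
  {"xyz":[0,0,0],"twist":[0,0,0],"jaw":0.4},
  {"xyz":[0,0,0],"twist":[0,0,0],"jaw":0.35},
  {"xyz":[0,0,0],"twist":[0,0,0],"jaw":0.35},
  {"xyz":[0,0,-1],"twist":[0,0,0],"jaw":0.35},
  {"xyz":[0,0,-4],"twist":[0,0,0],"jaw":0.35},
  {"xyz":[0,0,-8],"twist":[0,0,0],"jaw":0.3},
  {"xyz":[0,0,-12],"twist":[0,0,0],"jaw":0.2},
  {"xyz":[0,0,-13],"twist":[0,0,0],"jaw":0.15},
])

```text
time_s: 25.5
tool_pos: [0.6013, -0.0227, 0.3382]
tool_rot: [179.4, 0.0, 90.2]
force: [2.3, 0.6, -0.4]
grip_width: 0.0669
grasp_force: 0.0
```

Request:
servo_tool([
  {"xyz":[0,0,0],"twist":[0,0,0],"jaw":0.15},
  {"xyz":[0,0,0],"twist":[0,0,0],"jaw":0.15},
  {"xyz":[0,0,0],"twist":[0,0,0],"jaw":0.15},
])

```text
time_s: 25.75
tool_pos: [0.5989, -0.024, 0.3296]
tool_rot: [-179.9, 0.0, 90.2]
force: [0.2, 1.0, -0.3]
grip_width: 0.0729
grasp_force: 0.0
```

```bash
python3 -c "
from h import *
w=snap('w17')
lens('w17',(200,100,360,240),.060)
lens('w17',(100,100,235,240),.050)
print(go((.5108,-.3893),.17,90))"
```

```text
25.75 [ 0.5989 -0.024   0.3296] [-1.7988e+02  1.0000e-02  9.0200e+01]
w17 (321, [280.5, 217.0], [271, 207, 20, 21]) [ 0.5996 -0.0262  0.06  ]
w17 (90, [205.0, 210.6], [200, 206, 11, 10]) [ 0.5329 -0.0206  0.06  ]
w17 (109, [201.7, 144.2], [196, 139, 12, 12]) [0.5309 0.0364 0.05  ]
w17 (90, [205.0, 210.6], [200, 206, 11, 10]) [ 0.5302 -0.023   0.05  ]
(array([-36.5 ,  -8.93,  -0.47]), array([-0.2, -0. ,  0.2]))
```

View pics/w17.png

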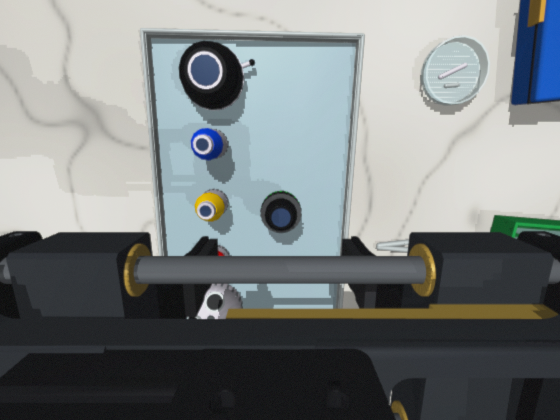

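Condenser, blue (207,144), yellow (207,208) and the eyepiece (281,213) all stand upright and in place. Next is the cap.

Request:
servo_tool([
  {"xyz":[-4,-1,-1],"twist":[0,0,0],"jaw":0.1},
  {"xyz":[-8,-2,-1],"twist":[0,0,0],"jaw":0.1},
  {"xyz":[-12,-3,-1],"twist":[0,0,0],"jaw":0.1},
  {"xyz":[-16,-4,-1],"twist":[0,0,0],"jaw":0.1},
  {"xyz":[-20,-5,-1],"twist":[0,0,0],"jaw":0.1},
  {"xyz":[-24,-6,-1],"twist":[0,0,0],"jaw":0.1},
  {"xyz":[-28,-7,-1],"twist":[0,0,0],"jaw":0.1},
  {"xyz":[-31.8,-8,-1],"twist":[0,0,0],"jaw":0.1},
  {"xyz":[-35,-8.8,-0.5],"twist":[0,0,0],"jaw":0.1},
  {"xyz":[-36.5,-8.9,-0.5],"twist":[0,0,0],"jaw":0.1},
])

```text
time_s: 26.63
tool_pos: [0.5079, -0.3951, 0.3325]
tool_rot: [-179.7, -0.0, 89.8]
force: [-0.8, -0.9, -0.2]
grip_width: 0.0786
grasp_force: 0.0
```

Request:
servo_tool([
  {"xyz":[0,0,1],"twist":[0,0,0],"jaw":0.1},
  {"xyz":[0,0,1],"twist":[0,0,0],"jaw":0.1},
  {"xyz":[0,0,1],"twist":[0,0,0],"jaw":0.1},
  {"xyz":[0,0,1],"twist":[0,0,0],"jaw":0.1},
  {"xyz":[0,0,1],"twist":[0,0,0],"jaw":0.1},
])

```text
time_s: 27.05
tool_pos: [0.5128, -0.387, 0.3261]
tool_rot: [180.0, -0.0, 90.4]
force: [0.3, -0.7, -0.2]
grip_width: 0.0782
grasp_force: 0.0
```

```bash
python3 -c "
from h import *
w=snap('w18',[('green',.016),('green',.012)])
print(go((.5108,-.3893),.020,90))"
```

```text
27.05 [ 0.5128 -0.387   0.3261] [ 1.7998e+02 -2.0000e-02  9.0390e+01]
green (1473, [277.7, 207.4], [257, 186, 43, 44]) [ 0.5114 -0.3898  0.016 ]
green (1473, [277.7, 207.4], [257, 186, 43, 44]) [ 0.5114 -0.3907  0.012 ]
(array([-0.19, -0.2 , 14.22]), array([0. , 0. , 0.4]))
```

View pics/w18.png

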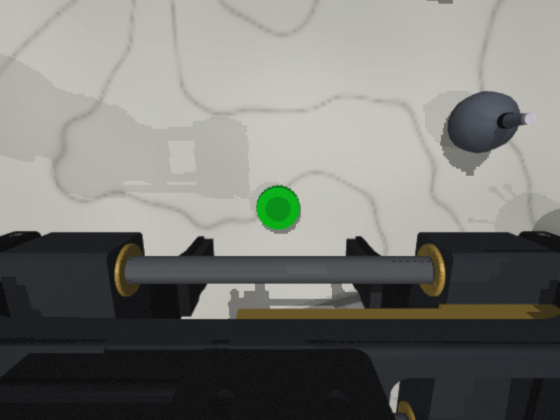

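The cap is at (278,207), centred between the fingers.

Request:
servo_tool([
  {"xyz":[-0.2,-0.1,4],"twist":[0,0,0],"jaw":0.1},
  {"xyz":[-0.2,-0.1,8],"twist":[0,0,0],"jaw":0.1},
  {"xyz":[-0.2,-0.1,12],"twist":[0,0,0],"jaw":0.1},
  {"xyz":[-0.2,-0.1,13.6],"twist":[0,0,0],"jaw":0.1},
  {"xyz":[-0.2,-0.1,14.1],"twist":[0,0,0],"jaw":0.1},
  {"xyz":[-0.2,-0.1,14.1],"twist":[0,0,0],"jaw":0.2},
  {"xyz":[-0.2,-0.1,14.1],"twist":[0,0,0],"jaw":0.3},
  {"xyz":[-0.2,-0.1,14.1],"twist":[0,0,0],"jaw":0.4},
  {"xyz":[-0.2,-0.1,14.1],"twist":[0,0,0],"jaw":0.5},
  {"xyz":[-0.2,-0.1,14.1],"twist":[0,0,0],"jaw":0.7},
], newtons=10)

```text
time_s: 27.93
tool_pos: [0.511, -0.3911, 0.1853]
tool_rot: [180.0, 0.0, 90.2]
force: [-0.5, -0.2, 0.5]
grip_width: 0.0527
grasp_force: 0.0
```

Request:
servo_tool([
  {"xyz":[0,0,0],"twist":[0,0,0],"jaw":0.7},
  {"xyz":[0,0,0],"twist":[0,0,0],"jaw":0.7},
  {"xyz":[0,0,0],"twist":[0,0,0],"jaw":0.7},
  {"xyz":[0,0,0],"twist":[0,0,0],"jaw":0.7},
])

```text
time_s: 28.27
tool_pos: [0.5109, -0.3912, 0.1851]
tool_rot: [180.0, 0.0, 90.2]
force: [0.8, 0.9, 2.1]
grip_width: 0.0448
grasp_force: 10.0
```

```bash
python3 -c "
from h import *
o=env.get_obs();print(o['tool_pos'].round(4),o['grasp_force'],o['grip_width'],o['force'])
p=o['tool_pos'];y=-.0261+p[1]+.390;print('tcp y',y,'to place', go((.5996,y),p[2]-.164+.048,90))"
```

```text
[ 0.5109 -0.3912  0.1851] 10.000089257955551 0.04477908744933817 [0.78364003 0.92003611 2.0904933 ]
tcp y -0.0272616947424692 to place (array([36.36,  9.  , -4.81]), array([0. , 0. , 0.2]))
```

Request:
servo_tool([
  {"xyz":[0,0,-1],"twist":[0,0,0],"jaw":0.7},
  {"xyz":[0,0,-4],"twist":[0,0,0],"jaw":0.7},
  {"xyz":[1,0,-8],"twist":[0,0,0],"jaw":0.7},
  {"xyz":[3,1,-11.5],"twist":[0,0,0],"jaw":0.7},
  {"xyz":[6.5,2,-13],"twist":[0,0,0],"jaw":0.7},
  {"xyz":[10.3,3,-13],"twist":[0,0,0],"jaw":0.7},
  {"xyz":[14.2,4,-13],"twist":[0,0,0],"jaw":0.7},
  {"xyz":[18,5,-13],"twist":[0,0,0],"jaw":0.7},
  {"xyz":[22,6,-13],"twist":[0,0,0],"jaw":0.7},
  {"xyz":[26,7,-13],"twist":[0,0,0],"jaw":0.7},
])

```text
time_s: 29.1
tool_pos: [0.5798, -0.1291, 0.3155]
tool_rot: [180.0, 0.1, 90.2]
force: [1.5, -0.5, -0.3]
grip_width: 0.0446
grasp_force: 10.0
```

Request:
servo_tool([
  {"xyz":[4,1,0],"twist":[0,0,0],"jaw":0.7},
  {"xyz":[7.5,1.6,0],"twist":[0,0,0],"jaw":0.7},
  {"xyz":[9.7,2,0],"twist":[0,0,0],"jaw":0.7},
  {"xyz":[10.4,2,1],"twist":[0,0,0],"jaw":0.7},
  {"xyz":[10.4,2,4],"twist":[0,0,0],"jaw":0.7},
  {"xyz":[10.4,2,6],"twist":[0,0,0],"jaw":0.7},
  {"xyz":[10.4,2,6.2],"twist":[0,0,0],"jaw":0.7},
  {"xyz":[10.4,2,6.2],"twist":[0,0,0],"jaw":0.7},
  {"xyz":[10.4,2,6.2],"twist":[0,0,0],"jaw":0.7},
  {"xyz":[10.4,2,6.2],"twist":[0,0,0],"jaw":0.7},
])

```text
time_s: 29.93
tool_pos: [0.6001, -0.0273, 0.2543]
tool_rot: [179.9, 0.0, 90.1]
force: [0.5, 0.9, -0.5]
grip_width: 0.045
grasp_force: 10.0
```

```bash
python3 -c "
from h import *
o=env.get_obs();print(o['tool_pos'].round(4),o['grasp_force'],o['grip_width'])
print('to place', go((.5996,-.0273),.0691,90))
c=env.read_camera('side');i=c['img'][150:300,190:390,::-1];cv2.imwrite('pics/s1.png',cv2.resize(i,None,fx=4,fy=4))"
```

```text
[ 0.6001 -0.0273  0.2543] 10.000029384973459 0.04497436103184133
to place (array([ 0.  , -0.06,  2.12]), array([0.1, 0. , 0.1]))
```

View pics/s1.png

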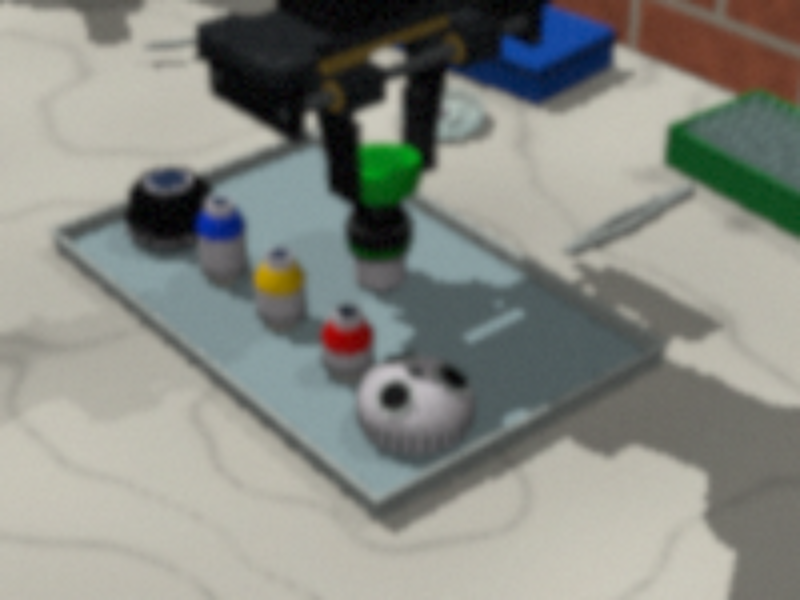

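The side view shows the row standing straight and the cap at (390,175), held over the eyepiece at (380,230). I'll lower it gently.

Request:
servo_tool([
  {"xyz":[0,-0.05,0.5],"twist":[0,0,0],"jaw":0.7},
  {"xyz":[0,-0.05,1.0],"twist":[0,0,0],"jaw":0.7},
  {"xyz":[0,-0.05,1.4],"twist":[0,0,0],"jaw":0.7},
  {"xyz":[0,-0.05,1.7],"twist":[0,0,0],"jaw":0.7},
  {"xyz":[0,-0.05,1.9],"twist":[0,0,0],"jaw":0.7},
  {"xyz":[0,-0.05,2.05],"twist":[0,0,0],"jaw":0.7},
  {"xyz":[0,-0.05,2.05],"twist":[0,0,0],"jaw":0.7},
  {"xyz":[0,-0.05,2.05],"twist":[0,0,0],"jaw":0.7},
  {"xyz":[0,-0.05,2.05],"twist":[0,0,0],"jaw":0.7},
])

```text
time_s: 30.73
tool_pos: [0.5991, -0.0266, 0.2331]
tool_rot: [180.0, 0.0, 90.2]
force: [-1.8, 0.4, 5.4]
grip_width: 0.045
grasp_force: 10.0
```

Seated at z = 0.2331 with light contact, as expected. I'll release, retreat, and move aside to look.

Request:
servo_tool([
  {"xyz":[0,0,0],"twist":[0,0,0],"jaw":0.46},
  {"xyz":[0,0,0],"twist":[0,0,0],"jaw":0.4},
  {"xyz":[0,0,0],"twist":[0,0,0],"jaw":0.3},
  {"xyz":[0,0,0],"twist":[0,0,0],"jaw":0.25},
  {"xyz":[0,0,0],"twist":[0,0,0],"jaw":0.25},
  {"xyz":[0,0,0],"twist":[0,0,0],"jaw":0.25},
  {"xyz":[0,0,-1],"twist":[0,0,0],"jaw":0.25},
  {"xyz":[0,0,-4],"twist":[0,0,0],"jaw":0.25},
  {"xyz":[0,0,-8],"twist":[0,0,0],"jaw":0.25},
  {"xyz":[0,0,-12],"twist":[0,0,0],"jaw":0.25},
])

```text
time_s: 31.57
tool_pos: [0.5985, -0.0266, 0.3535]
tool_rot: [-179.9, -0.0, 90.2]
force: [1.3, -0.5, 0.5]
grip_width: 0.0654
grasp_force: 0.0
```

Request:
servo_tool([
  {"xyz":[-4,0,-2],"twist":[0,0,0],"jaw":0.25},
  {"xyz":[-8,0,-4],"twist":[0,0,0],"jaw":0.25},
  {"xyz":[-12,0,-6],"twist":[0,0,0],"jaw":0.25},
  {"xyz":[-12,0,-6],"twist":[0,0,0],"jaw":0.25},
  {"xyz":[-12,0,-6],"twist":[0,0,0],"jaw":0.25},
  {"xyz":[-12,0,-6],"twist":[0,0,0],"jaw":0.25},
])

```text
time_s: 32.07
tool_pos: [0.5993, -0.1471, 0.4128]
tool_rot: [180.0, -0.0, 90.1]
force: [-0.8, 1.9, -0.3]
grip_width: 0.0653
grasp_force: 0.0
```

Run:
```python
from h import *
w=snap('w19',[('green',.062)])
lens('w19',(150,0,350,240),.05)
c=env.read_camera('side');a=cv2.resize(c['img'][150:300,190:390,::-1],None,fx=2.8,fy=2)
cv2.imwrite('pics/fin.png',np.vstack([a,w['img'][:250,:,::-1]]))
```

```text
32.07 [ 0.5993 -0.1471  0.4128] [ 1.7996e+02 -3.0000e-02  9.0120e+01]
green (5688, [487.6, 162.7], [439, 102, 110, 133]) [ 0.8339 -0.1073  0.062 ]
green (1512, [279.3, 84.9], [258, 63, 43, 46]) [ 0.5995 -0.0264  0.062 ]
w19 (80, [214.0, 19.4], [210, 14, 9, 11]) [0.5314 0.0388 0.05  ]
w19 (66, [216.0, 83.1], [212, 79, 9, 9]) [ 0.5304 -0.0227  0.05  ]
```

View pics/fin.png

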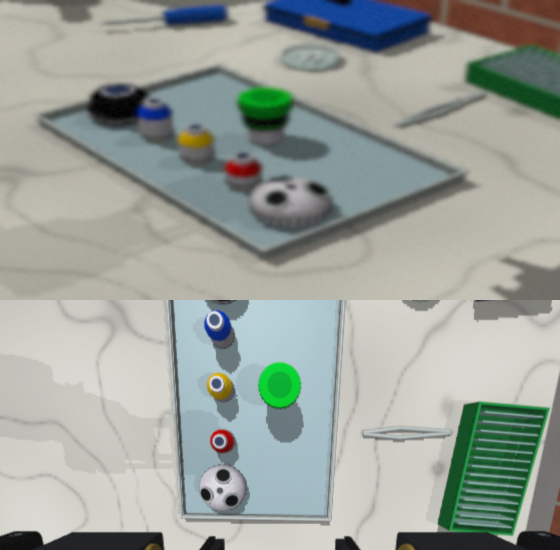

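The row is straight and even: blue (214,19), yellow (216,83) and red (222,140) in the wrist view. The cap sits level and centred on the eyepiece at (0.5995,-0.0264), and the other items haven't moved. Handing in.

```bash
python3 -c "
from cell import env
print(env.sign_off())"
```

```text
the job is handed in; nothing more can be done
None
```

The job is handed in: red, yellow and blue stand in an even row from the nosepiece to the condenser, and the capped eyepiece stands straight behind yellow; the final pictures showed nothing tipped or displaced, but no verdict came back.

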